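Launch the model bridge deck to the gauge posts and hold it

TASK

On the model landscape, slide the bridge deck (the plank with a square post standing near its tail) out over the river, flat along the top of its bank block, until its front end is level with the two upright gauge dowels and it points straight out, midway between them. That far out it would tip off the bank, so finish while still holding the plank, level and flat on the block, clear of the dowels. Do not lift the plank off the block or let it tip on the way, and leave the other things on the table where they are.

Things in the scene. Friction and masses are not known exactly. Their poses are not given: they have to be found in the camera images.
- plank: The bridge deck: loose plywood plank 280 (x) x 60 (y) x 10 mm, about 0.17 kg, with thin kerb strips and a square post near its tail. Origin: centre of its underside; +x towards its front end, 140 mm away; z up. It lies on the bank, front end 30 to 60 mm out over the bank's front edge. It balances about 126 mm from its tail: beyond about 154 mm of overhang it tips unless held.
- plank_post (a point): Centre of the plank's square post, half-way up: 120 mm behind the plank's origin (post centre 20 mm from the tail end), 25 mm above the plank's top face; the post's top is 25 mm higher. Axes as the plank's. The sides of the post are square to the plank.
- plank_tip (a point): Middle of the lower edge of the plank's front end, 140 mm ahead of the plank's origin and 260 mm ahead of the post's centre. Axes as the plank's.
- bank: The river bank, a block fixed to the table, cardboard sides and a wooden top: 240 long (x) x 100 wide (y) x 60 mm high, top flat and without rails. Origin: on the table under the middle of its front (river-side) edge; +x points straight outward over the river, the block lies on the -x side, z up.
- bank_edge (a point): Middle of the bank's top front edge, 60 mm above the table. Axes as the bank's.
- gauge_mid (a point): The mark: midway between two plain upright wooden dowels (12 mm thick, 105 mm tall, 120 mm apart centre to centre) fixed in front of the bank, at the height of the bank's top (60 mm), 172 to 205 mm out from its edge. +x points outward as the bank's does; the dowels stand at y = -60 and +60 mm.
- turbine: Bystander: model wind turbine on a round wooden foot of 64 mm diameter, about 200 mm tall, loose. Origin: centre of its underside.
- stub_a_center (a point): Bystander: upright wooden dowel stub 30 mm thick, 50 mm tall, loose, beside the bank on the robot's side. This is its centre.
- stub_b_center (a point): Bystander: upright wooden dowel stub 30 mm thick, 35 mm tall, loose, beside the bank on the far side. This is its centre.
- spare: Bystander: a shorter spare plank without a post, 180 x 50 x 10 mm, loose on the table. Origin: centre of its underside.
- glue: Bystander: glue stick standing upright, 30 mm diameter, 90 mm tall, loose. Origin: centre of its underside.
- tape: Bystander: cardboard-coloured tape roll lying flat, 90 mm diameter, 20 mm high, loose. Origin: centre of its underside.
- gauge: The gauge described under its mid point: foot 30 x 150 x 8 mm with the two dowels. Origin: on the table under the mark, axes as the mark's.
There are look-alikes about, which are no part of the job. Leave any green or purple look-alike of the gauge alone.

How it is judged:
By the outcome, as a careful person would: the job done as asked, in the order asked, and still so for the second after the job is handed in, while the arm keeps its last pose, push and grip.
It also fails if it takes over 32 s, if anything falls off the work surface, if the arm or the gripper's body presses on something with over 40 N, if the wrist force passes 120 N, or if a joint passes its speed limit or range.

ROBOT

A 6-joint arm with a two-finger parallel gripper is mounted at the origin on the work surface. World frame = base frame: x ahead of the robot, y to its left, z up, the work surface at z = 0. Lengths are in m, angles in rad, forces in N, time in s.
With the tool pointing down it reaches from about 0.35 to 0.85 m from the base axis. Payload 8.1 kg.
Tool frame: the origin (TCP) lies at the very end of the fingers, on their centre line; the grasp point (between the pads) lies 19 mm behind it; z points along the fingers, y is the line along which they close (so a half turn about z gives the same grasp; the last joint's range is limited). The gripper opens to 93 mm and grips with 3 to 60 N. Pads are 15 mm wide; open, the fingers measure 128 mm over their backs; the gripper's body (75 mm by 188 mm) begins 65 mm behind the grasp point.
Start: joints at [-1.364, 0.13, 1.488, -0, 1.523, -0.085], TCP at [0.173, -0.575, 0.219] pointing down, gripper open.
Joint ranges: [-2.96, 2.96], [-0.89, 2.26], [0.02, 2.5], [-1.34, 4.48], [0, 2.73], [-2.66, 2.66]. Speed limits (rad/s): [2.39, 2.39, 2.79, 3.14, 3.14, 3.14].

INTERFACE

Orientations are given as a unit quaternion [w, x, y, z].
In Python, from cell import r, cams, finder gives the robot as it stands. The module is installed in compiled form; this text tells all that it offers.
- The arm moves only by the tool step_arm, never from a script. Its argument "motion" is a list of rows, each an object of numbers: "tx", "ty", "tz": the shift along the tool's x, y, z in m; "turn": the turn about the tool's z in rad; "jaw": the opening in per cent of the stroke, from 0 (shut) to 100 (fully open). In form: [{"tx": .., "ty": .., "tz": .., "turn": .., "jaw": ..}, ...]. A call has 1 to 10 rows; each row shifts and turns the commanded pose from where the row before left it, along the tool's axes as they then stand; what a row does not reach is not made up. A row lasts 1/10 s, in which the tool goes at most 50 mm and 8.59 degrees, less where a joint would pass 70% of its speed; a pose out of reach is approached as far as the arm can. A call is refused whole if a number of a shift passes 0.05 or a number of a turn 0.15, either way. A call with a gripper value outside its range is refused whole. The fingers move at their own pace and stop on an object; "newtons" is the grip in N (left out, the last holds). Time passes only in rows, so rows that do not move let the fingers close. It gives the time, the measured TCP pose, the force, the opening and the grip force at its end, in the units of the state.
- r.get_state(): the state, without advancing time (a new reading comes with each control period).
- cams.capture(name): name is "scene" or "top" or "wrist"; returns the picture (400x640x3 uint8, red, green, blue); there is no depth.
- cams.get_calibration(name): a dict with "camera_matrix" (3x3 intrinsics, pixels), "k1" (the pictures are not rectified: a ray, as slopes to the right and down, at radius r is drawn at 1 + k1 r^2 times it, then the intrinsics apply), "origin" and "rotation" of the camera in the world. Camera axes: x right, y up, looking along -z (the intrinsics and any distortion apply to the point x, -y, -z); pixel columns grow to the right and rows downward; lengths in m; the calibration is good to about 2 mm. A picture is of the moment at which its call begins: read the wrist's pose just before it. get_calibration takes no time and is no camera call; for the wrist camera it gives the pose at the moment of the call.
- r.close_job(): hands the job in; it is judged then, once.
Trained networks look in the newest picture that a camera, given by its name, has taken for a name from the list of things; names that differ only in an ending like _2 or _b are one class to them, and where a whole thing is asked for, a point or a joint stands for the part that bears it (a point fixed in the world has none). Each returns a list of dicts, best first, with "p" (0 to 1); they miss things now and then, are a little off and sometimes report something else, mostly with a low value. They report only what shows in the picture. A call takes as long as a camera call. They do not tell look-alikes from the thing itself.
- finder.find_in(camera, label): "xy" ([column, row] as shares, 0 to 1, of the picture: columns of its width, rows of its height, amid what is visible of it).
- finder.cut_out(camera, label): "mask" (400x640 bool, what is visible of it) and "xy" ([column, row] as shares, 0 to 1, of the picture: columns of its width, rows of its height, amid what is visible of it).
- finder.mark_of(camera, label): "xy" ([column, row] as shares, 0 to 1, of the picture: columns of its width, rows of its height: a listed point, or the origin of a listed thing).
The state is a dict: "time": time; "joint_positions": joint angles; "joint_vel": joint speeds; "effort": joint torques, N m; "eef_pos": TCP position; "orientation": TCP orientation; "wrist_force": force on the tool from outside, world axes, zero at the start; "wrist_torque": the same for the moment, N m; "finger_gap": opening from 0.0 (shut) to 1.0 (fully open); "gripper_force": force on a finger pad.
Only numpy, scipy, OpenCV 4.12 (cv2) and the standard library are available. Lean on these libraries where they do the work, as an engineer would, in place of code of your own. Each camera call takes 0.05 s, during which the arm holds its last target. There are 200 camera calls.

## Working session

There is one attempt and no reset: what is moved stays moved. The work goes in short steps, Python scripts to look and compute and a tool call to move; the robot and the scene stay as the last step left them, time stands still between calls to the robot, and variables do not carry over. Pictures are saved under pics/ and viewed, at most 13 in all, crops included, and the job is handed in when it is done.

Besides the shell and the picture viewer there is one more tool, called after "Call:" by a JSON object that holds its "method" and its "body". step_arm: Moves the arm, as the interface text tells. Its arguments: {"type":"object","properties":{"motion":{"type":"array"},"newtons":{"type":"number"}},"required":["motion"]}

```bash
mkdir -p pics; cat > h.py <<'E'
from cell import r,cams,finder
import numpy as np, cv2
from scipy.spatial.transform import Rotation as R
def ray(cal,px):
    K=np.array(cal["camera_matrix"]);k=cal["k1"]
    d=np.array([(px[0]-K[0,2])/K[0,0],(px[1]-K[1,2])/K[1,1]]);u=d.copy()
    for _ in range(20): u=d/(1+k*(u@u))
    return np.array(cal["origin"]),np.array(cal["rotation"])@np.array([u[0],-u[1],-1])
def onz(cal,px,z):
    o,d=ray(cal,px); return o+d*(z-o[2])/d[2]
def proj(cal,P):
    K=np.array(cal["camera_matrix"]);c=np.array(cal["rotation"]).T@(np.array(P)-np.array(cal["origin"]))
    u=np.array([c[0],-c[1]])/-c[2];u=u*(1+cal["k1"]*(u@u))
    return np.array([K[0,0]*u[0]+K[0,2],K[1,1]*u[1]+K[1,2]])
def snap(n,f):
    im=cams.capture(n);cv2.imwrite(f,im[:,:,::-1]);return im
E
python3 - <<'E'
from h import *
np.set_printoptions(precision=3,suppress=True)
a=snap("top","pics/top.png");b=snap("scene","pics/scene.png")
Z=dict(plank=.06,plank_post=.095,plank_tip=.06,bank=0,bank_edge=.06,gauge_mid=.06,gauge=0)
for n in("top","scene"):
    cal=cams.get_calibration(n);print(n,cal["origin"])
    for l in Z:
        for m in finder.mark_of(n,l)[:3]:
            px=np.array(m["xy"])*[640,400];print(l,round(m["p"],2),px,onz(cal,px,Z[l])[:2])
print(r.get_state())
E
```

```text
top [0.381 0.018 1.176]Traceback (most recent call last):
  File "<stdin>", line 9, in <module>
  File "h.py", line 10, in onz
    o,d=ray(cal,px); return o+d*(z-o[2])/d[2]
        ~~~^^^^^^^^
  File "h.py", line 8, in ray
    return np.array(cal["origin"]),np.array(cal["rotation"])@np.array([u[0],-u[1],-1])
                                   ~~~~~~~~~~~~~~~~~~~~~~~~~^~~~~~~~~~~~~~~~~~~~~~~~~~
ValueError: matmul: Input operand 1 has a mismatch in its core dimension 0, with gufunc signature (n?,k),(k,m?)->(n?,m?) (size 3 is different from 4)
```

View pics/top.png

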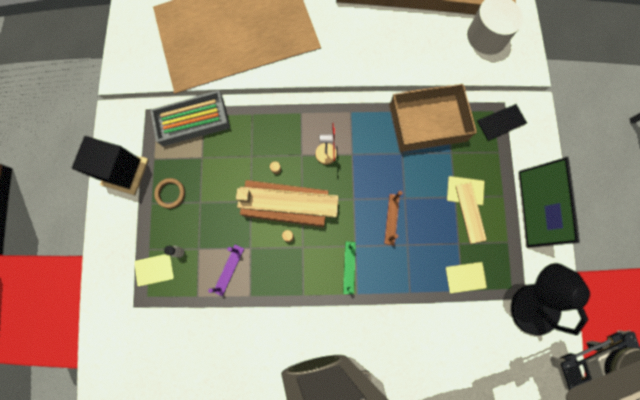

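View pics/scene.png

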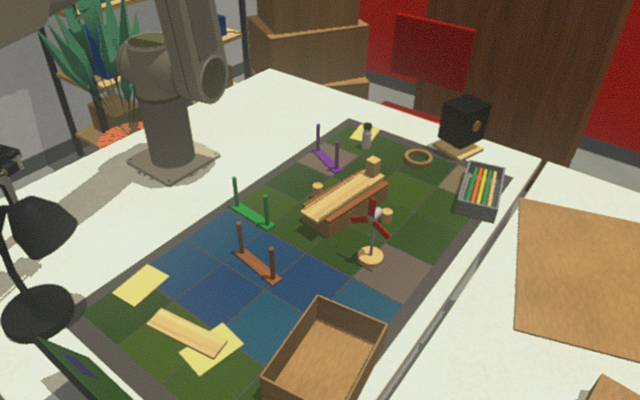

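The top picture shows the plank at (288,202) with its post at (243,194). The natural wood gauge is at (392,218), with a purple look-alike at (228,272) and a green one at (349,268). The spare plank, which has no post, is at (470,212). I choose the posted plank and the brown gauge. The calibration rotation is a quaternion, so I'll fix the helper.

```bash
sed -i 's/np.array(cal\["rotation"\])/Rm(cal)/' h.py; cat >> h.py <<'E'
def Rm(cal):
    q=np.array(cal["rotation"]); return R.from_quat(q,scalar_first=True).as_matrix() if q.size==4 else q
E
python3 - <<'E'
from h import *
np.set_printoptions(precision=3,suppress=True)
a=cams.capture("top");b=cams.capture("scene")
Z=dict(plank=.06,plank_post=.095,plank_tip=.06,bank=0,bank_edge=.06,gauge_mid=.06,gauge=0)
for n in("top","scene"):
    cal=cams.get_calibration(n);print(n,cal["origin"],cal["rotation"])
    for l in Z:
        for m in finder.mark_of(n,l)[:3]:
            px=np.array(m["xy"])*[640,400];print(l,round(m["p"],2),px,onz(cal,px,Z[l])[:2])
s=r.get_state();print(s)
c=cv2.resize(a[150:260,210:430],None,fx=3.6,fy=3.6,interpolation=cv2.INTER_CUBIC);cv2.imwrite("pics/crop.png",c[:,:,::-1])
E
```

```text
top [0.381 0.018 1.176] [-0.697 -0.065  0.066  0.711]
plank 0.77 [289.28 199.68] [0.592 0.109]
plank_post 0.48 [174.208 192.2  ] [0.614 0.429]
plank_tip 0.6 [337.6 204. ] [ 0.577 -0.028]
plank_tip 0.46 [288.576 202.32 ] [0.585 0.111]
plank_tip 0.46 [242.496 196.32 ] [0.605 0.242]
bank 0.95 [328.512 211.8  ] [ 0.564 -0.003]
bank_edge 0.62 [325.376 208.08 ] [0.566 0.006]
gauge_mid 0.98 [350.208 265.48 ] [ 0.404 -0.059]
gauge_mid 0.95 [223.232 268.32 ] [0.402 0.294]
gauge_mid 0.62 [395.2  216.32] [ 0.538 -0.19 ]
gauge 0.74 [387.968 215.72 ] [ 0.549 -0.18 ]
gauge 0.74 [228.096 271.   ] [0.395 0.294]
gauge 0.65 [349.12 269.  ] [ 0.395 -0.059]
scene [ 1.137 -0.764  0.851] [0.852 0.416 0.135 0.288]
plank 0.55 [344.896 193.68 ] [0.585 0.118]
plank_post 0.7 [364.928 147.4  ] [0.529 0.303]
plank_post 0.68 [372.224 165.2  ] [0.596 0.236]
plank_tip 0.94 [306.816 220.6  ] [ 0.571 -0.034]
plank_tip 0.74 [314.88 215.08] [ 0.575 -0.004]
plank_tip 0.59 [370.816 168.2  ] [0.575 0.266]
bank 0.66 [315.584 229.32 ] [0.569 0.007]
bank 0.23 [383.104 215.2  ] [0.682 0.168]
bank_edge 0.64 [315.008 213.92 ] [ 0.572 -0.001]
bank_edge 0.46 [253.568 264.6  ] [ 0.57 -0.23]
gauge_mid 0.77 [326.592 141.12 ] [0.384 0.31 ]
gauge_mid 0.75 [250.496 199.4  ] [ 0.399 -0.058]
gauge 0.98 [258.624 218.52 ] [ 0.419 -0.053]
gauge 0.78 [326.208 161.4  ] [0.399 0.289]
gauge 0.63 [254.528 267.   ] [ 0.534 -0.194]
{'time': 0.95, 'joint_positions': array([-1.364,  0.13 ,  1.488, -0.   ,  1.523, -0.085]), 'joint_vel': array([ 0.001, -0.   ,  0.001, -0.002,  0.   , -0.001]), 'effort': array([ -0.001, -55.977, -49.207,   0.077,   0.022,  -0.   ]), 'eef_pos': array([ 0.173, -0.575,  0.219]), 'orientation': array([ 0.   ,  0.989,  0.145, -0.   ]), 'wrist_force': array([-0.953, -0.052, -0.47 ]), 'wrist_torque': array([ 0.024, -0.006,  0.018]), 'gripper_force': 0.0, 'finger_gap': 1.0006438283601748}
```

View pics/crop.png

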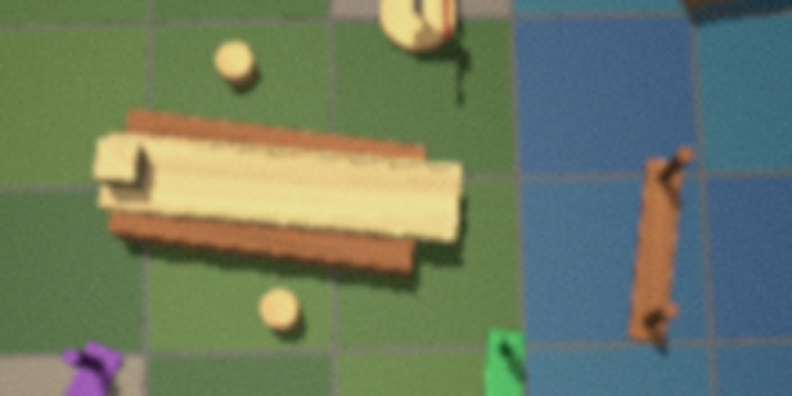

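The crop shows the plank with its post at crop (120,158). It lies on the red-brown bank, whose front edge is near (418,210). The plain brown gauge is at (655,250), and the choice of both is confirmed. Next I move above the plank for a closer look.

Call:
{"method": "step_arm", "body": {"motion": [{"tx": 0.034, "ty": -0.033, "tz": -0.01}, {"tx": 0.034, "ty": -0.033, "tz": -0.01}, {"tx": 0.034, "ty": -0.033, "tz": -0.01}, {"tx": 0.034, "ty": -0.033, "tz": -0.01}, {"tx": 0.034, "ty": -0.033, "tz": -0.01}, {"tx": 0.034, "ty": -0.033, "tz": -0.01}, {"tx": 0.034, "ty": -0.033, "tz": -0.01}, {"tx": 0.034, "ty": -0.033, "tz": -0.01}, {"tx": 0.034, "ty": -0.033, "tz": -0.01}, {"tx": 0.034, "ty": -0.033, "tz": -0.01}]}}

```text
validation failed for argument at $.mo...
```

Call:
{"method": "step_arm", "body": {"motion": [{"tx": 0.034, "ty": -0.033, "tz": -0.01}, {"tx": 0.034, "ty": -0.033}, {"tx": 0.034, "ty": -0.033}, {"tx": 0.034, "ty": -0.033}, {"tx": 0.034, "ty": -0.033}, {"tx": 0.034, "ty": -0.033}, {"turn": 0.13}, {"turn": 0.13}, {"turn": 0.13}, {}]}}

```text
validation failed for argument at $.mo...
```

```bash
python3 - <<'E'
from h import *
np.set_printoptions(precision=3,suppress=True)
cal=cams.get_calibration("wrist");a=snap("wrist","pics/w1.png")
print(cal["origin"],cal["camera_matrix"],cal["k1"]); np.save("w1.npy",cal,allow_pickle=True)
Z=dict(plank_post=.095,plank_tip=.06,bank_edge=.06,gauge_mid=.06)
for l in Z:
    for m in finder.mark_of("wrist",l)[:2]:
        px=np.array(m["xy"])*[640,400];print(l,round(m["p"],2),px,onz(cal,px,Z[l])[:2])
s=r.get_state();print(s["time"],s["eef_pos"],s["orientation"],s["joint_positions"],s["wrist_force"])
E
```

```text
[ 0.251 -0.551  0.385] [[309.96    0.    319.772]
 [  0.    309.96  199.648]
 [  0.      0.      1.   ]] -0.06044544864760465
1.2 [ 0.173 -0.575  0.219] [0.    0.989 0.145 0.   ] [-1.364  0.13   1.488  0.     1.523 -0.085] [0.837 0.333 0.999]
```

View pics/w1.png

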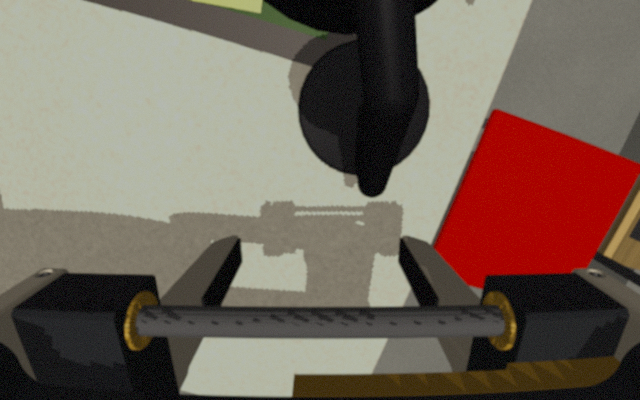

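The wrist view looks along tool x and shows the desk lamp head close ahead at (365,110), so I'll sidestep away from it first. The rows were refused, probably because every field is required.

Call:
{"method": "step_arm", "body": {"motion": [{"tx": 0, "ty": -0.046, "tz": -0.015, "turn": 0, "jaw": 100}, {"tx": 0, "ty": -0.046, "tz": -0.015, "turn": 0, "jaw": 100}, {"tx": 0.036, "ty": -0.03, "tz": -0.01, "turn": 0, "jaw": 100}, {"tx": 0.036, "ty": -0.03, "tz": -0.01, "turn": 0, "jaw": 100}, {"tx": 0.036, "ty": -0.03, "tz": -0.01, "turn": 0, "jaw": 100}, {"tx": 0.036, "ty": -0.03, "tz": -0.01, "turn": 0, "jaw": 100}, {"tx": 0.036, "ty": -0.03, "tz": -0.01, "turn": 0, "jaw": 100}, {"tx": 0.036, "ty": -0.03, "tz": -0.01, "turn": 0, "jaw": 100}, {"tx": 0.036, "ty": -0.03, "tz": -0.01, "turn": 0, "jaw": 100}, {"tx": 0.036, "ty": -0.03, "tz": -0.01, "turn": 0, "jaw": 100}]}}

```text
time: 2.2
eef_pos: [0.3536, -0.1721, 0.3294]
orientation: [0.0, 0.989, 0.145, 0.001]
wrist_force: [1.3, -0.4, 0.9]
finger_gap: 0.999
gripper_force: 0.0
```

Call:
{"method": "step_arm", "body": {"motion": [{"tx": 0.033, "ty": -0.036, "tz": 0, "turn": 0, "jaw": 100}, {"tx": 0.033, "ty": -0.036, "tz": 0, "turn": 0, "jaw": 100}, {"tx": 0.033, "ty": -0.036, "tz": 0, "turn": 0, "jaw": 100}, {"tx": 0.033, "ty": -0.036, "tz": 0, "turn": 0, "jaw": 100}, {"tx": 0.033, "ty": -0.036, "tz": 0, "turn": 0, "jaw": 100}, {"tx": 0, "ty": 0, "tz": 0, "turn": 0.13, "jaw": 100}, {"tx": 0, "ty": 0, "tz": 0, "turn": 0.13, "jaw": 100}, {"tx": 0, "ty": 0, "tz": 0, "turn": 0.13, "jaw": 100}, {"tx": 0, "ty": 0, "tz": 0, "turn": 0, "jaw": 100}]}}

```text
time: 3.1
eef_pos: [0.4592, 0.0463, 0.3287]
orientation: [-0.0, 0.999, -0.05, 0.0]
wrist_force: [-0.4, 0.1, 0.0]
finger_gap: 0.999
gripper_force: 0.0
```

```bash
cat > look.py <<'E'
from h import *
import sys
np.set_printoptions(precision=4,suppress=True)
f=sys.argv[1]
s=r.get_state();cal=cams.get_calibration("wrist");a=snap("wrist","pics/%s.png"%f)
import pickle;pickle.dump(cal,open(f+".pkl","wb"))
Z=dict(plank_post=.095,plank_tip=.06,bank_edge=.06,gauge_mid=.06)
for l in Z:
    for m in finder.mark_of("wrist",l)[:2]:
        px=np.array(m["xy"])*[640,400];print(l,round(m["p"],2),px,onz(cal,px,Z[l])[:2])
q=R.from_quat(s["orientation"],scalar_first=True).as_matrix()
print(s["time"],s["eef_pos"],"toolz",q[:,2],"tooly heading",np.arctan2(q[1,1],q[0,1]),s["joint_positions"],s["wrist_force"],cal["origin"])
E
python3 look.py w2
```

```text
plank_post 0.94 [157.184  75.4  ] [0.5984 0.2339]
plank_tip 0.59 [363.968  81.72 ] [ 0.5655 -0.0231]
bank_edge 0.49 [ 93.568 188.6  ] [0.4597 0.3878]
gauge_mid 0.9 [394.816 197.2  ] [ 0.4014 -0.0586]
gauge_mid 0.9 [161.728 221.   ] [0.3987 0.2945]
3.1 [0.4592 0.0463 0.3287] toolz [ 0.  0. -1.] tooly heading -1.670553023941795 [-0.0107 -0.2666  1.6691  0.      1.7391  1.6598] [-0.3684  0.1351  0.0248] [0.5405 0.0384 0.4949]
```

View pics/w2.png

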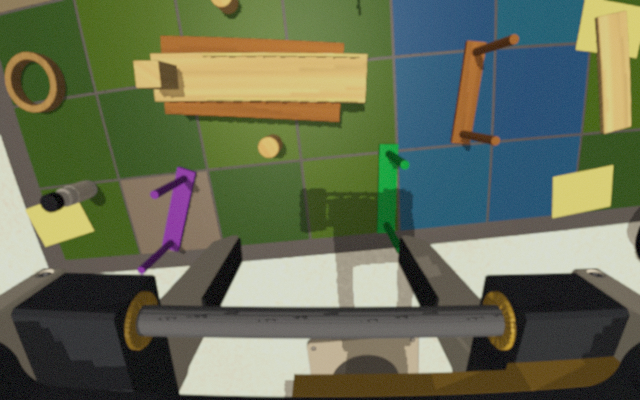

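The wrist view shows the post at (160,75), the plank tip at (367,78) and the bank's front corners at (343,43) and (341,121). The gauge foot runs from (472,42) to (462,142), with dowel tops at (515,40) and (495,140). I'll take one closer, centred look to get sub-pixel edges.

Call:
{"method": "step_arm", "body": {"motion": [{"tx": 0.033, "ty": 0.012, "tz": 0.02, "turn": 0, "jaw": 100}, {"tx": 0.033, "ty": 0.012, "tz": 0.02, "turn": 0, "jaw": 100}, {"tx": 0.033, "ty": 0, "tz": 0, "turn": 0, "jaw": 100}, {"tx": 0, "ty": 0, "tz": 0, "turn": 0, "jaw": 100}]}}

```text
time: 3.75
eef_pos: [0.5568, 0.0114, 0.2855]
orientation: [-0.0, 0.999, -0.049, -0.002]
wrist_force: [-0.2, 1.1, -0.2]
finger_gap: 1.002
gripper_force: 0.0
```

```bash
python3 look.py w3; python3 - <<'E'
import cv2
a=cv2.imread("pics/w3.png");cv2.imwrite("pics/w3c.png",cv2.resize(a[60:280,90:610],None,fx=1.5,fy=1.5,interpolation=cv2.INTER_CUBIC))
E
```

```text
plank_post 0.92 [133.376 160.88 ] [0.5986 0.2295]
plank_post 0.68 [315.072  22.68 ] [0.7215 0.0003]
plank_tip 0.86 [345.088 161.4  ] [ 0.5659 -0.0218]
gauge_mid 0.85 [380.032 274.2  ] [ 0.3982 -0.0599]
gauge_mid 0.68 [474.688 170.08 ] [ 0.5387 -0.1898]
3.75 [0.5568 0.0114 0.2855] toolz [-0.0042  0.0003 -1.    ] tooly heading -1.6689044117186835 [-0.0715 -0.0004  1.5039 -0.      1.6423  1.5974] [-0.1706  1.0698 -0.1653] [0.6389 0.0037 0.4514]
```

View pics/w3c.png

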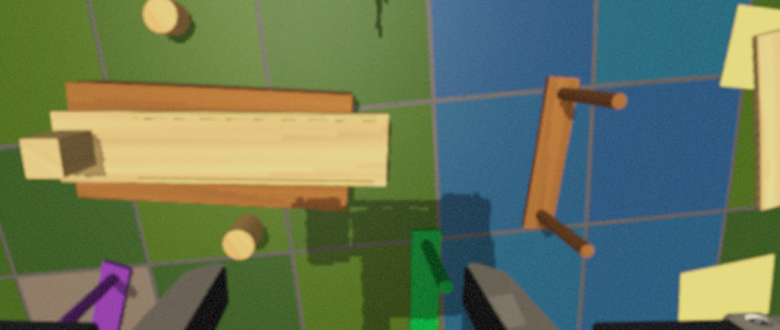

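The crop shows the bank's front corners at (353,96) and (347,209), and its back corners at (66,83) and (78,197). The plank's front corners are at (389,115) and (386,186), the post top is at about (41,158), and the gauge dowel tops are at (620,101) and (587,251). I'll fit known-size models to these points.

```bash
cat > fit.py <<'E'
from h import *
import pickle
from scipy.optimize import least_squares
np.set_printoptions(precision=4,suppress=True)
def fit(name,cal,pts,z0=0,free=False):
    P=np.array([p[0] for p in pts],float);U=np.array([p[1] for p in pts],float)
    def w(v):
        c,s=np.cos(v[2]),np.sin(v[2]);return np.c_[v[0]+c*P[:,0]-s*P[:,1],v[1]+s*P[:,0]+c*P[:,1],P[:,2]]
    f=lambda v:(np.array([proj(cal,p) for p in w(v)])-U).ravel()
    o=least_squares(f,[.57,0,-1.67],loss="soft_l1");print(name,o.x,"res",f(o.x).reshape(-1,2).round(1).tolist());return o.x
E
python3 - <<'E'
from fit import *
cal=pickle.load(open("w3.pkl","rb"))
c=lambda x,y:(x/1.5+90,y/1.5+60)
# heading -y; local +y = world +x side = up in image
b=fit("bank",cal,[((0,.05,.06),c(353,96)),((0,-.05,.06),c(347,209)),((-.24,.05,.06),c(66,83)),((-.24,-.05,.06),c(78,197))])
p=fit("plank",cal,[((.14,.03,.07),c(389,115)),((.14,-.03,.07),c(386,186)),((-.14,.03,.07),c(51,112)),
 ])
for h in(.105,.113):
  g=fit("gauge%g"%h,cal,[((0,.06,h),c(620,101)),((0,-.06,h),c(587,251)),((-.015,.075,.008),c(547,76)),((.015,.075,.008),c(579,78)),((-.015,-.075,.008),c(526,227))])
  d=g[:2]-b[:2];e=np.array([np.cos(b[2]),np.sin(b[2])]);print("out",d@e,"lat",d@[-e[1],e[0]])
e=np.array([np.cos(p[2]),np.sin(p[2])]);print("post",p[:2]-.12*e,"tip",p[:2]+.14*e)
print("posttop px",[((proj(cal,[*(p[:2]+q*e),.12])-[90,60])*1.5) for q in(-.12,)])
E
```

```text
bank [ 0.5663  0.006  -1.7201] res [[0.2, -0.8], [-0.1, 1.2], [-0.3, -0.4], [0.2, 0.4]]
plank [ 0.5838  0.1136 -1.6835] res [[0.2, -0.2], [0.2, 0.3], [-0.5, 0.0]]
gauge0.105 [ 0.537  -0.1891 -1.7098] res [[-1.0, -0.0], [0.9, -0.2], [0.8, -0.1], [0.2, -0.1], [-1.0, 0.6]]
out 0.197305957651445 lat 4.2086262686440935e-05
gauge0.113 [ 0.5379 -0.1862 -1.727 ] res [[1.4, 0.0], [1.1, 1.9], [-0.3, -0.7], [-1.0, -0.3], [-3.7, -0.0]]
out 0.1943365089990794 lat 0.00047676560085053207
post [0.5973 0.2329] tip [ 0.568  -0.0255]
posttop px [array([ 42.3693, 159.6112])]
```

The fits agree to about 1 px. The gauge is 197 mm out with lateral offset near 0, and the bank heading is -1.72. The post is at (0.597, 0.233), and its target is about (0.575, 0.068) at heading -1.716. I'm moving above the post.

Call:
{"method": "step_arm", "body": {"motion": [{"tx": 0.003, "ty": -0.037, "tz": 0.0, "turn": 0, "jaw": 100}, {"tx": 0.003, "ty": -0.037, "tz": 0.015, "turn": 0, "jaw": 100}, {"tx": 0.003, "ty": -0.037, "tz": 0.02, "turn": 0, "jaw": 100}, {"tx": 0.003, "ty": -0.037, "tz": 0.02, "turn": 0, "jaw": 100}, {"tx": 0.003, "ty": -0.037, "tz": 0.03, "turn": 0, "jaw": 100}, {"tx": 0.003, "ty": -0.037, "tz": 0.03, "turn": 0, "jaw": 100}, {"tx": 0, "ty": 0, "tz": 0, "turn": 0.015, "jaw": 100}, {"tx": 0, "ty": 0, "tz": 0, "turn": 0, "jaw": 100}]}}

```text
time: 4.8
eef_pos: [0.594, 0.2323, 0.1735]
orientation: [0.0, 0.998, -0.056, -0.0]
wrist_force: [0.3, -0.4, -0.4]
finger_gap: 0.999
gripper_force: 0.0
```

```bash
cat > st.py <<'E'
from h import *
np.set_printoptions(precision=4,suppress=True)
import sys
s=r.get_state();q=R.from_quat(s["orientation"],scalar_first=True).as_matrix()
x,y,h=map(float,sys.argv[1:4]);d=np.array([x,y])-s["eef_pos"][:2]
H=np.arctan2(q[1,1],q[0,1])
print(s["time"],s["eef_pos"],q[:,2],"H",H,"tx",d@q[:2,0],"ty",d@q[:2,1],"turn",H-h,"F",s["wrist_force"],s["wrist_torque"],s["finger_gap"]*93,s["gripper_force"],s["joint_positions"])
E
python3 st.py .5973 .2329 -1.6835; python3 look.py w4
```

```text
4.8 [0.594  0.2323 0.1735] [-0.0008 -0.0006 -1.    ] H -1.6820531411849764 tx 0.0032063835151093074 ty -0.0009842380297929042 turn 0.0014468588150235995 F [ 0.253  -0.3748 -0.3504] [ 0.0411  0.0447 -0.0003] 92.87899578031522 0.0 [ 0.2926  0.2556  1.4293 -0.0003  1.4577  1.9747]
plank_post 0.82 [320.512 203.2  ] [0.5979 0.2314]
plank_tip 0.82 [580.288 196.6  ] [ 0.5649 -0.0234]
gauge_mid 0.77 [283.328 365.   ] [0.3969 0.2966]
4.8 [0.594  0.2323 0.1735] toolz [-0.0008 -0.0006 -1.    ] tooly heading -1.6820531411849764 [ 0.2926  0.2556  1.4293 -0.0003  1.4577  1.9747] [ 0.253  -0.3748 -0.3504] [0.6754 0.2236 0.3397]
```

View pics/w4.png

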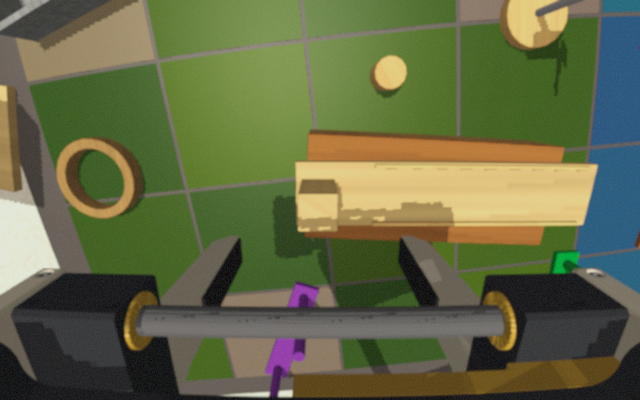

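The view agrees: the post at (318,205) is centred between the fingers and the plank is clear. I'm descending and closing along the plank's length.

Call:
{"method": "step_arm", "body": {"motion": [{"tx": 0.003, "ty": -0.001, "tz": 0.03, "turn": 0, "jaw": 100}, {"tx": 0, "ty": 0, "tz": 0.03, "turn": 0, "jaw": 100}, {"tx": 0, "ty": 0, "tz": 0.02, "turn": 0, "jaw": 100}, {"tx": 0, "ty": 0, "tz": 0.013, "turn": 0, "jaw": 100}, {"tx": 0, "ty": 0, "tz": 0, "turn": 0, "jaw": 45}, {"tx": 0, "ty": 0, "tz": 0, "turn": 0, "jaw": 45}, {"tx": 0, "ty": 0, "tz": 0, "turn": 0, "jaw": 45}], "newtons": 10}}

```text
time: 5.75
eef_pos: [0.5995, 0.2325, 0.0828]
orientation: [-0.001, 0.998, -0.057, 0.001]
wrist_force: [0.3, 0.2, 1.0]
finger_gap: 0.79
gripper_force: 0.0
```

Call:
{"method": "step_arm", "body": {"motion": [{"tx": 0, "ty": 0, "tz": 0, "turn": 0, "jaw": 30}, {"tx": 0, "ty": 0, "tz": 0, "turn": 0, "jaw": 10}, {"tx": 0, "ty": 0, "tz": 0, "turn": 0, "jaw": 10}, {"tx": 0, "ty": 0, "tz": 0, "turn": 0, "jaw": 10}, {"tx": 0, "ty": 0, "tz": 0, "turn": 0, "jaw": 10}], "newtons": 10}}

```text
time: 6.25
eef_pos: [0.5981, 0.2323, 0.0807]
orientation: [0.0, 0.998, -0.057, 0.0]
wrist_force: [0.7, -0.6, -1.3]
finger_gap: 0.359
gripper_force: 0.0
```

```bash
python3 st.py .5746 .0683 -1.716; python3 look.py w5
```

```text
6.25 [0.5981 0.2323 0.0807] [ 0. -0. -1.] H -1.6839469472724806 tx -0.004872748592434072 ty 0.16559209836990027 turn 0.03205305272751935 F [ 0.738  -0.6033 -1.2926] [ 0.0881 -0.0255 -0.0099] 33.37813035071111 0.0 [ 0.2905  0.3399  1.5027 -0.      1.2989  1.9745]
plank_post 0.96 [317.696 257.2  ] [0.6009 0.2333]
6.25 [0.5981 0.2323 0.0807] toolz [ 0. -0. -1.] tooly heading -1.6839469472724806 [ 0.2905  0.3399  1.5027 -0.      1.2989  1.9745] [ 0.738  -0.6033 -1.2926] [0.6794 0.2234 0.2469]
```

View pics/w5.png

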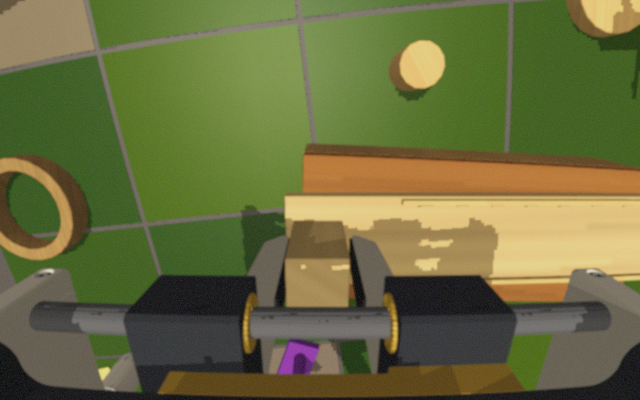

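The fingers bracket the post at (317,255) but haven't reached it yet, so I keep closing, then firm up the grip.

Call:
{"method": "step_arm", "body": {"motion": [{"tx": 0, "ty": 0, "tz": 0, "turn": 0, "jaw": 0}, {"tx": 0, "ty": 0, "tz": 0, "turn": 0, "jaw": 0}, {"tx": 0, "ty": 0, "tz": 0, "turn": 0, "jaw": 0}, {"tx": 0, "ty": 0, "tz": 0, "turn": 0, "jaw": 0}], "newtons": 10}}

```text
time: 6.9
eef_pos: [0.5981, 0.2323, 0.0806]
orientation: [-0.0, 0.998, -0.057, -0.0]
wrist_force: [0.2, 1.1, 0.5]
finger_gap: 0.319
gripper_force: 10.0
```

Call:
{"method": "step_arm", "body": {"motion": [{"tx": 0, "ty": 0, "tz": 0, "turn": 0, "jaw": 0}, {"tx": 0, "ty": 0, "tz": 0, "turn": 0, "jaw": 0}], "newtons": 35}}

```text
time: 7.1
eef_pos: [0.5981, 0.2323, 0.0806]
orientation: [-0.0, 0.998, -0.057, -0.0]
wrist_force: [0.3, 0.6, -0.1]
finger_gap: 0.321
gripper_force: 35.0
```

Call:
{"method": "step_arm", "body": {"motion": [{"tx": 0, "ty": 0, "tz": 0.0005, "turn": 0, "jaw": 0}, {"tx": 0, "ty": 0.005, "tz": 0, "turn": 0, "jaw": 0}, {"tx": 0, "ty": 0.01, "tz": 0, "turn": 0.004, "jaw": 0}, {"tx": 0, "ty": 0.01, "tz": 0, "turn": 0.004, "jaw": 0}, {"tx": 0, "ty": 0.01, "tz": 0, "turn": 0.004, "jaw": 0}, {"tx": 0, "ty": 0.01, "tz": 0, "turn": 0.004, "jaw": 0}, {"tx": 0, "ty": 0.01, "tz": 0, "turn": 0.004, "jaw": 0}, {"tx": 0, "ty": 0.005, "tz": 0, "turn": 0, "jaw": 0}]}}

```text
time: 7.9
eef_pos: [0.5911, 0.1715, 0.0806]
orientation: [-0.0, 0.998, -0.067, 0.0]
wrist_force: [0.3, 4.2, 4.0]
finger_gap: 0.322
gripper_force: 35.0
```

```bash
python3 st.py .5746 .0683 -1.716
```

```text
7.9 [0.5911 0.1715 0.0806] [ 0.0008  0.0003 -1.    ] H -1.705165762234552 tx -0.002518387619867042 ty 0.10450230214523501 turn 0.010834237765448007 F [0.2786 4.1801 4.0157] [ 0.5124  0.1053 -0.0394] 29.90799095559135 35.001917481422424 [0.199  0.2732 1.5841 0.0002 1.2835 1.9041]
```

The plank is sliding with a light 4 N downward press. I continue, stopping short for a check.

Call:
{"method": "step_arm", "body": {"motion": [{"tx": 0, "ty": 0.005, "tz": 0, "turn": 0.003, "jaw": 0}, {"tx": 0, "ty": 0.01, "tz": 0, "turn": 0.003, "jaw": 0}, {"tx": -0.001, "ty": 0.012, "tz": 0, "turn": 0.003, "jaw": 0}, {"tx": 0, "ty": 0.012, "tz": 0, "turn": 0.002, "jaw": 0}, {"tx": 0, "ty": 0.012, "tz": 0, "turn": 0, "jaw": 0}, {"tx": -0.001, "ty": 0.012, "tz": 0, "turn": 0, "jaw": 0}, {"tx": 0, "ty": 0.012, "tz": 0, "turn": 0, "jaw": 0}, {"tx": 0, "ty": 0.01, "tz": 0, "turn": 0, "jaw": 0}, {"tx": 0, "ty": 0.005, "tz": 0, "turn": 0, "jaw": 0}, {"tx": 0, "ty": 0, "tz": 0, "turn": 0, "jaw": 0}]}}

```text
time: 8.9
eef_pos: [0.5761, 0.0821, 0.0806]
orientation: [0.0, 0.997, -0.073, 0.0]
wrist_force: [-0.9, -2.0, 7.5]
finger_gap: 0.316
gripper_force: 35.0
```

```bash
python3 st.py .5746 .0683 -1.716; python3 look.py w6; python3 - <<'E'
from h import *
a=cams.capture("top");cv2.imwrite("pics/t2.png",a[:,:,::-1]);b=cams.capture("scene");cv2.imwrite("pics/s2.png",b[:,:,::-1])
c=cv2.resize(a[165:250,225:420],None,fx=4,fy=4,interpolation=cv2.INTER_CUBIC)[:, :780]
d=cv2.resize(b[130:300,200:420],(330,255),interpolation=cv2.INTER_CUBIC)
o=np.zeros((595,780,3),np.uint8);o[:340,:]=c;o[340:,:330]=d
w=cv2.imread("pics/w6.png")[:,:,::-1];o[340:595,335:743]=cv2.resize(w,(408,255));cv2.imwrite("pics/m2.png",o[:,:,::-1])
E
```

```text
8.9 [0.5761 0.0821 0.0806] [ 0.0004 -0.0007 -1.    ] H -1.7164599257589521 tx 0.0004928764310433778 ty 0.013912380832880013 turn -0.00045992575895215104 F [-0.9419 -2.0131  7.5083] [ 0.021   0.1533 -0.0363] 29.408516081147713 35.001665353775024 [ 0.054   0.1886  1.6826 -0.0007  1.27    1.7707]
plank_post 0.89 [320.384 262.6  ] [0.5755 0.0821]
gauge_mid 0.32 [618.816 203.12 ] [ 0.5689 -0.1211]
8.9 [0.5761 0.0821 0.0806] toolz [ 0.0004 -0.0007 -1.    ] tooly heading -1.7164599257589521 [ 0.054   0.1886  1.6826 -0.0007  1.27    1.7707] [-0.9419 -2.0131  7.5083] [0.657  0.0707 0.2469]
```

View pics/m2.png

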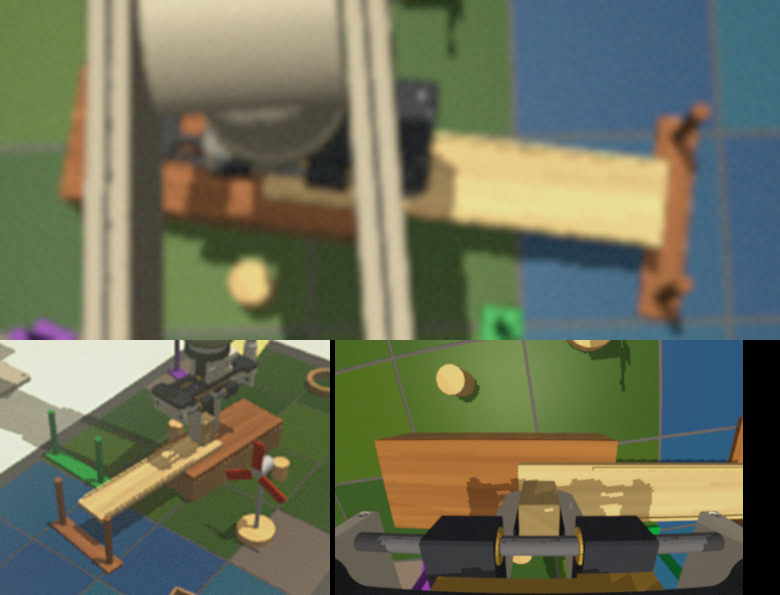

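The composite shows the tip just short of the brown gauge and centred between the dowels. In the top crop the tip corners are at (668,160) and (662,246), and the dowel tops at (700,112) and (685,287). I'll measure the remainder in this camera.

```bash
python3 - <<'E'
from fit import *
cal=cams.get_calibration("top");c=lambda x,y:np.array((x/4+225,y/4+165))
g=fit("gauge",cal,[((0,.06,.105),c(700,112)),((0,-.06,.105),c(684,287)),((-.015,.075,.008),c(656,117)),((-.015,-.075,.008),c(638,313)),((.015,-.075,.008),c(672,319))])
T=[onz(cal,c(668,160),.07),onz(cal,c(662,246),.07)];m=(T[0]+T[1])/2
for h in(g[2],-1.716):
    e=np.array([np.cos(h),np.sin(h)]);d=m[:2]-g[:2];print("tip",m,"w",np.linalg.norm(T[0]-T[1]),"short",-d@e,"lat(+=world x)",d@[-e[1],e[0]])
u=T[0]-T[1];print("edge heading",np.arctan2(u[1],u[0])-np.pi/2)
for z in(.105,): print("tops",onz(cal,c(700,112),z),onz(cal,c(684,287),z))
# scene: predicted tip and gauge in pixel space
cs=cams.get_calibration("scene");e=np.array([np.cos(-1.716),np.sin(-1.716)])
tip=np.array([.5761,.0821])+.26*e;n=np.array([-e[1],e[0]])
print("arm tip",tip,[proj(cs,[*(tip+s*.03*n),.07]) for s in(1,-1)])
b=cv2.imread("pics/s2.png");cv2.imwrite("pics/s2c.png",cv2.resize(b[195:300,220:330],None,fx=5.5,fy=5.5,interpolation=cv2.INTER_CUBIC))
E
```

```text
gauge [ 0.5369 -0.1894 -1.7228] res [[-0.1, -0.1], [-0.4, -0.5], [0.2, -0.3], [-0.5, 0.6], [1.2, 0.4]]
tip [ 0.5387 -0.1776  0.07  ] w 0.06118081082838532 short 0.011908968060987034 lat(+=world x) -2.3234664276150597e-05
tip [ 0.5387 -0.1776  0.07  ] w 0.06118081082838532 short 0.011908849465067622 lat(+=world x) 5.800470318767413e-05
edge heading -1.6912127722985688
tops [ 0.596  -0.1988  0.105 ] [ 0.4762 -0.1814  0.105 ]
arm tip [ 0.5385 -0.1752] [array([267.5694, 248.846 ]), array([251.3986, 236.3126])]
```

View pics/s2c.png

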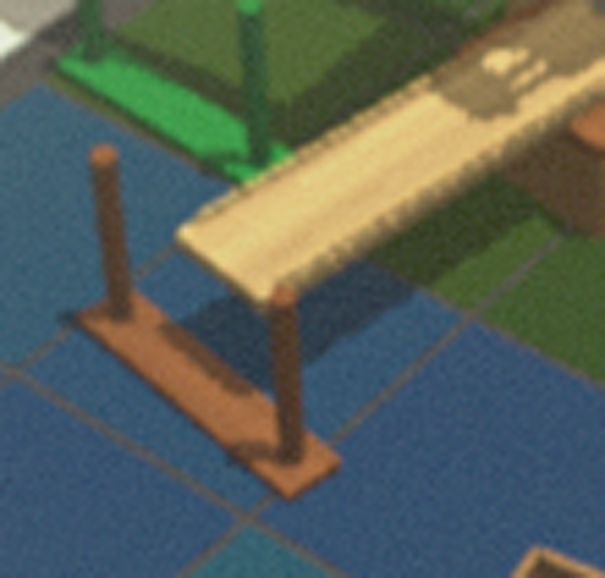

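In the scene crop the tip edge runs from (178,236) to (262,300), between the dowels and level. About 12 to 14 mm remain, so I move 12.5 mm.

Call:
{"method": "step_arm", "body": {"motion": [{"tx": 0, "ty": 0.004, "tz": 0, "turn": 0, "jaw": 0}, {"tx": 0, "ty": 0.005, "tz": 0, "turn": 0, "jaw": 0}, {"tx": 0, "ty": 0.0035, "tz": 0, "turn": 0, "jaw": 0}, {"tx": 0, "ty": 0, "tz": 0, "turn": 0, "jaw": 0}, {"tx": 0, "ty": 0, "tz": 0, "turn": 0, "jaw": 0}]}}

```text
time: 9.75
eef_pos: [0.5744, 0.0704, 0.0806]
orientation: [0.0, 0.997, -0.073, 0.0]
wrist_force: [0.0, 0.7, 6.7]
finger_gap: 0.319
gripper_force: 35.0
```

```bash
python3 st.py .5746 .0683 -1.716; python3 - <<'E'
from h import *
A=cams.capture("top");B=cams.capture("scene");C=cams.capture("wrist")
for n,i in(("t3",A),("s3",B),("w7",C)):cv2.imwrite("pics/%s.png"%n,i[:,:,::-1])
o=np.zeros((600,800,3),np.uint8)
o[:300,:400]=cv2.resize(A[185:245,345:425],(400,300),interpolation=cv2.INTER_CUBIC)   # x5
o[:300,400:]=cv2.resize(B[215:275,225:305],(400,300),interpolation=cv2.INTER_CUBIC)   # x5
o[300:,:400]=cv2.resize(cv2.imread("pics/scene.png")[195:255,275:355,::-1],(400,300),interpolation=cv2.INTER_CUBIC) # x5 before
o[300:550,400:]=cv2.resize(C,(400,250));cv2.imwrite("pics/m3.png",o[:,:,::-1])
E
```

```text
9.75 [0.5744 0.0704 0.0806] [ 0.0006 -0.0004 -1.    ] H -1.71595258135034 tx 0.00046033819133687725 ty 0.0020817373613267456 turn 4.7418649659958234e-05 F [0.0334 0.6682 6.6953] [ 0.3238  0.1673 -0.0457] 29.650736656236266 35.0016188621521 [ 0.0337  0.1801  1.6922 -0.0004  1.2687  1.7498]
```

View pics/m3.png

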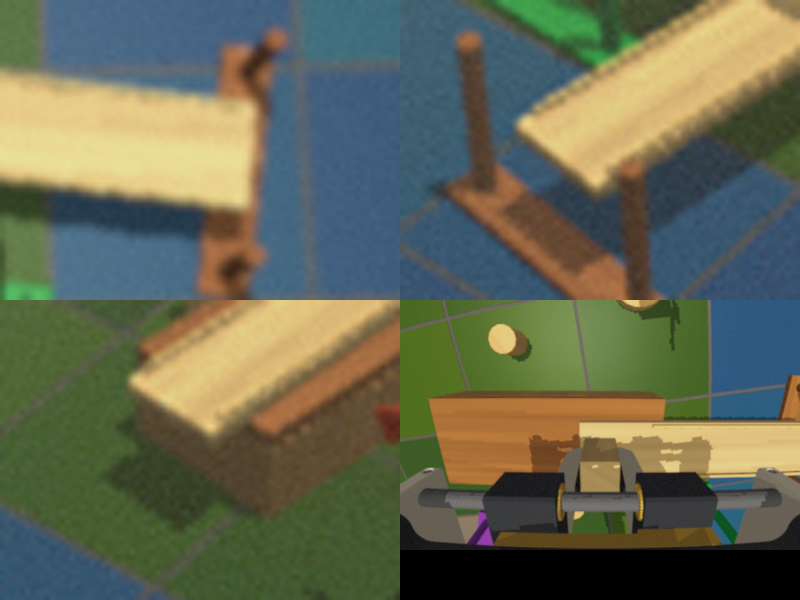

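The composite shows the tip nearly level with the dowels in the top crop, with corners at (257,102) and (248,209). In the scene crop the corners are at (517,122) and (597,186). I'll triangulate the tip height now against the start to check that the plank is level.

```bash
python3 - <<'E'
from fit import *
ct=cams.get_calibration("top");cs=cams.get_calibration("scene")
def tri(a,b):
    A=[];B=[]
    for cal,p in((ct,a),(cs,b)):
        o,d=ray(cal,p);d=d/np.linalg.norm(d);M=np.eye(3)-np.outer(d,d);A.append(M);B.append(M@o)
    return np.linalg.solve(sum(A),sum(B))
t=lambda x,y:(x/5+345,y/5+185)
s=lambda x,y:((x-400)/5+225,y/5+215)
b=lambda x,y:(x/5+275,(y-300)/5+195)
q=lambda x,y:(x/3.6+210,y/3.6+150)
print("before",tri(q(462,163),b(130,376)) , tri(q(457,240),b(213,432)))
print("before x",tri(q(462,163),b(213,432)) , tri(q(457,240),b(130,376)))
print("now",tri(t(257,102),s(597,186)),tri(t(248,209),s(517,122)))
g=fit("gauge",ct,[((0,.06,.105),t(276,40)),((0,-.06,.105),t(257,258)),((-.015,.075,.008),t(222,46)),((-.015,-.075,.008),t(199,290))])
for G in(g[:2],np.array([.537,-.1891])):
  for m in((onz(ct,t(257,102),.07)+onz(ct,t(248,209),.07))[:2]/2,np.array([.5744,.0704])+.26*np.array([np.cos(-1.716),np.sin(-1.716)])):
    e=np.array([np.cos(-1.718),np.sin(-1.718)]);print(m,"short",-(m-G)@e,"lat",(m-G)@[-e[1],e[0]])
E
```

```text
before [ 0.5802 -0.041   0.1063] [ 0.5617 -0.0122  0.0344]
before x [ 0.601  -0.0301  0.0698] [ 0.541  -0.0234  0.0713]
now [ 0.5686 -0.1929  0.0696] [ 0.5087 -0.1841  0.0694]
gauge [ 0.5369 -0.1909 -1.7135] res [[-0.0, -0.1], [-0.1, -0.3], [0.1, -0.2], [-0.0, 0.9]]
[ 0.5374 -0.1895] short 0.0013979993928688878 lat 0.00034471359547431755
[ 0.5368 -0.1869] short 0.003926887601195669 lat -0.000701659107620919
[ 0.5374 -0.1895] short -0.0003492813359940788 lat 0.0005003485767116953
[ 0.5368 -0.1869] short 0.0021796068723327028 lat -0.0005460241263835414
```

The plank is level, with the tip top at 69.5 mm, and centred within 1 mm. It is about 1.5 mm short, so I make a last nudge.

Call:
{"method": "step_arm", "body": {"motion": [{"tx": 0, "ty": 0.0015, "tz": 0, "turn": 0, "jaw": 0}, {"tx": 0, "ty": 0, "tz": 0, "turn": 0, "jaw": 0}, {"tx": 0, "ty": 0, "tz": 0, "turn": 0, "jaw": 0}]}}

```text
time: 10.2
eef_pos: [0.5743, 0.0693, 0.0806]
orientation: [-0.0, 0.997, -0.072, 0.0]
wrist_force: [-0.4, 2.9, 6.1]
finger_gap: 0.32
gripper_force: 35.0
```

```bash
python3 st.py .5746 .0683 -1.716; python3 -c "
from h import *
print(r.close_job())"
```

```text
10.2 [0.5743 0.0693 0.0806] [ 0.0007  0.0001 -1.    ] H -1.7157049261737987 tx 0.000489358055613269 ty 0.0009895697010727164 turn 0.0002950738262013086 F [-0.3763  2.9107  6.1296] [ 0.5449  0.081  -0.0364] 29.758173016068902 35.001633167266846 [0.0315 0.1792 1.6933 0.0001 1.2684 1.7472]
the job is handed in; nothing more can be done
None
```

I slid the bridge deck out flat until its tip was level with the brown gauge (within about 2 mm by measurement), centred within about 1 mm and pointing straight out, and handed the job in at 10.2 s with the plank still gripped and level; the close-out gave no verdict.

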